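Pack the pocket torch under the sewing box's cantilever tray

ROBOT

A 7-joint arm with a two-finger parallel gripper is mounted at the origin on the work surface. World frame = base frame: x ahead of the robot, y to its left, z up, the work surface at z = 0. Lengths are in m, angles in rad, forces in N, time in s.
With the tool pointing down it reaches from about 0.425 to 0.925 m from the base axis. Payload 6.8 kg.
Tool frame: the origin (TCP) lies at the very end of the fingers, on their centre line; the grasp point (between the pads) lies 19 mm behind it; z points along the fingers, y is the line along which they close (so a half turn about z gives the same grasp; the last joint's range is limited). The gripper opens to 88 mm and grips with 3 to 60 N. Pads are 20 mm wide; open, the fingers measure 115 mm over their backs; the gripper's body (75 mm by 178 mm) begins 61 mm behind the grasp point.
Start: joints at [-1.225, 0.477, 0.022, 1.555, -0.011, 1.109, -0.083], TCP at [0.296, 0.607, 0.223] pointing down, gripper open.
Joint ranges: [-2.96, 2.96], [-0.34, 2.1], [-1.41, 1.46], [0.24, 2.44], [-1.37, 4.51], [0.17, 1.92], [-2.96, 2.96]. Speed limits (rad/s): [2.39, 2.39, 3.14, 3.14, 3.14, 3.14, 3.14].

INTERFACE

Orientations are given as a unit quaternion [w, x, y, z].
In Python, from station import manip gives the robot as it stands.
- The arm moves only by the tool nudge_tcp, called after ">>>" as name(argument=value, ...) on one line, values as JSON. Schema: {"type":"object","properties":{"plan":{"type":"string"},"clamp_n":{"type":"number"},"only":{"type":"string"},"quiet":{"type":"boolean"},"lines":{"type":"string"}},"required":["plan"],"additionalProperties":false}. plan is a string of 1 to 8 rows, parted by semicolons, with the numbers parted by spaces; each row has 5 numbers: the opening from 0.0 (shut) to 1.0 (fully open), then dx, dy, dz in mm, then a turn about the tool's z in rad; each row is the pose to reach, as a shift and turn from the pose commanded when the call began, along the tool's axes at that moment; what a row does not reach only later rows make up. A row lasts 1/10 s, in which the tool goes at most 0.05 m and 0.15 rad, less where a joint would pass 70% of its speed; a pose out of reach is approached as far as the arm can. The fingers move at their own pace and stop on an object; clamp_n is the grip in N (left out, the last holds). Time passes only in rows, so rows that do not move let the fingers close. The tool returns the time, the measured TCP pose, the force, the opening and the grip force at its end. only (a regular expression) keeps the lines of the reply that match it, lines (a string "A,B") keeps lines A to B, and quiet returns only ok. Input that does not fit is refused with a message, and nothing moves.
- manip.read_state(): the state, without advancing time (a new reading comes with each control period).
- manip.snapshot(name): name is "scene" or "side" or "wrist"; returns a dict with "color" (384x512x3 uint8, red, green, blue), "fx", "fy", "cx", "cy" (pixels), "xyz" and "attitude" of the camera in the world; the wrist camera has in their place "hand_eye" (4x4, takes a point from camera to tool coordinates, whose origin is the TCP and whose axes are the flange's). Camera axes: x right, y down, z forward; pixel columns grow to the right and rows downward; lengths in m; the calibration is good to about 2 mm. The wrist camera is an equidistant fisheye: a pixel r from the principal point sees the ray r / f radians off the axis. A picture is of the moment at which its call begins: read the wrist's pose just before it. There is no depth.
- manip.hand_in(): hands the job in; it is judged then, once.
The state is a dict: "t": time; "joint_positions": joint angles; "joint_velocities": joint speeds; "joint_efforts": joint torques, N m; "eef_pos": TCP position; "tool_rot": TCP orientation; "contact_force": force on the tool from outside, world axes, zero at the start; "moment": the same for the moment, N m; "opening": opening from 0.0 (shut) to 1.0 (fully open); "grip_force": force on a finger pad.
Only numpy, scipy, OpenCV 4.12 (cv2) and the standard library are available. Lean on these libraries where they do the work, as an engineer would, in place of code of your own. Each camera call takes 0.05 s, during which the arm holds its last target. There are 200 camera calls.

TASK

Lift the sewing box's tray by its handle and swing it all the way over until it stays open, lay the pocket torch (the metal one standing on its wide head) flat in the compartment beside the tin, then swing the tray back and press it down past its spring catch until it is fully home on the rim, letting go of everything. Lower the tray gently, without dropping or slamming it and without forcing it down hard; the spools must stay in the tray and the tin in the compartment, and leave the other things on the table alone.

Things in the scene. Friction and masses are not known exactly. Their poses are not given: they have to be found in the camera images.
- box: Wooden sewing box, fixed to the table. Origin: centre of its underside; x along its long side, y across it to the side where the tray opens, z up. Outside 280 (x) by 160 (y) mm, rim 75 mm high; walls and floor 8 mm thick: the compartment is 264 x 144 mm and 67 mm deep below the closed tray. A brass spring catch is on the inside of its +x end wall, y = 0, 58 mm up, protruding 5 mm.
- rim: Thin felt strips on the two long rims of the box, on which the closed tray rests (top at 75 mm). Origin and axes those of the box. A push of over 80 N on them counts as forcing the tray.
- tray: Open wooden tray covering the box, 280 x 160 mm, 38 mm high, floor 6 mm, about 0.3 kg. Origin: centre of its underside; it stays level, axes parallel to the box's. A brass prong at x = 119 to 130 mm, y = 0 hangs 30 mm below it. Two parallel brass arms on each end, outside the box's end walls, carry it: every point of it moves on an arc of radius 100 mm in the box's y-z plane.
- tray_handle (a point): Middle of the tray's handle: a round wooden bar, diameter 14 mm, along the box's x, 110 mm free between its posts, its axis 62 mm above the tray's underside (137 mm above the table when closed). Above the tray's walls; grip across it from above.
- swing_centre (a point): Centre of the arc of tray_handle (fixed on the box at x = 0, y = 94, z = 103 mm of the box frame). In the box frame tray_handle lies at this point + 100 mm x (y: cos a, z: sin a), a = 2.793 - joint arms.
- arms (a joint): Swing of the tray, rad. 0: closed, home on the rim; grows as it lifts towards the box's +y; highest at 1.22; 2.18: open on its stop, held by its weight, 177 mm to +y and 23 mm up, clear of the compartment. Let go before 1.2 it falls back shut. By its weight alone it stops on the catch at about 0.15 (14 mm proud); about 10 N more push down snaps it home; lifting it off takes about 20 N.
- torch: Plain aluminium pocket torch, standing upright on its head. Round: head 42 mm diameter for the first 32 mm, tapering until 44 mm to a 28 mm body, 138 mm long in all, about 0.15 kg. Origin: centre of the head's face; z along it to the tail. Too long to stand or lean in the closed box: it has to lie flat.
- torch_tail (a point): Centre of the torch's tail end face, 138 mm along its z from its origin.
- tin: Flat steel tin, 50 (x) by 100 (y) by 28 mm, lying loose in the compartment at its +x end under the tray. Origin: centre of its underside.
- spool_a: Thread spool, 30 mm diameter, 28 mm high, loose, standing in the tray at its -x end. Origin: centre of its underside.
- spool_b: Thread spool, 30 mm diameter, 28 mm high, loose, standing in the tray at its +x end, -y side. Origin: centre of its underside.
- spool_c: Thread spool, 30 mm diameter, 28 mm high, loose, standing in the tray at its +x end, +y side. Origin: centre of its underside.
- lotion: Bystander: amber bottle with a white cap, 40 mm diameter, 145 mm high, standing near the torch. Origin: centre of its underside.
- clock: Bystander: white alarm clock, 35 x 80 x 75 mm. Origin: centre of the underside.
- dish: Bystander: small white trinket bowl, 70 mm across, 28 mm high. Origin: centre of the underside.
- hairbrush: Bystander: wooden hairbrush, 190 mm long, lying. Origin: underside, at its middle.
- mug: Bystander: white mug, 80 mm across, 90 mm high. Origin: centre of the underside.

How it is judged:
On the way, in this order (a step that is already met when the one before it is completed fails the run):
1. the tray swung fully open and resting there (value of joint arms above 2.1 rad), for 0.2 s.
2. the torch lies flat in the compartment, released, the tray still open (x of torch in the frame of box between -0.13 and 0.13 m and x of torch_tail in the frame of box between -0.135 and 0.135 m and y of torch in the frame of box between -0.075 and 0.075 m and z of torch in the frame of box between 0 and 0.05 m and z of torch_tail in the frame of box between 0 and 0.05 m and y of torch_tail in the frame of box between -0.075 and 0.075 m and x of tin in the frame of box between -0.13 and 0.13 m and y of tin in the frame of box between -0.075 and 0.075 m and z of tin in the frame of box between 0 and 0.045 m and value of joint arms above 2 rad and contact force between the fingers and torch below 0.5 N and linear speed of torch below 0.05 m/s), for 0.2 s.
At the end, for the whole second after the job is handed in: The tray is home on the rim (joint arms below 0.04 rad, about 4 mm), the torch lies flat inside the compartment under it (both its ends inside the walls and less than 50 mm above the box's underside), at rest; the tin is in the compartment and all three spools are in the tray (value of joint arms below 0.04 rad and x of torch in the frame of box between -0.13 and 0.13 m and x of torch_tail in the frame of box between -0.135 and 0.135 m and y of torch in the frame of box between -0.075 and 0.075 m and z of torch in the frame of box between 0 and 0.05 m and z of torch_tail in the frame of box between 0 and 0.05 m and y of torch_tail in the frame of box between -0.075 and 0.075 m and x of tin in the frame of box between -0.13 and 0.13 m and y of tin in the frame of box between -0.075 and 0.075 m and z of tin in the frame of box between 0 and 0.045 m and x of spool_a in the frame of tray between -0.135 and 0.135 m and y of spool_a in the frame of tray between -0.075 and 0.075 m and z of spool_a in the frame of tray between 0 and 0.04 m and x of spool_b in the frame of tray between -0.135 and 0.135 m and y of spool_b in the frame of tray between -0.075 and 0.075 m and z of spool_b in the frame of tray between 0 and 0.04 m and x of spool_c in the frame of tray between -0.135 and 0.135 m and y of spool_c in the frame of tray between -0.075 and 0.075 m and z of spool_c in the frame of tray between 0 and 0.04 m and linear speed of torch below 0.03 m/s); the robot touches nothing.
It fails at once if the tray was dropped or slammed: it came down faster than about 0.4 m/s (4 rad/s) on its last 40 mm (value of joint arms below 0.4 rad and velocity of joint arms below -4 rad/s).
It fails at once if the tray was dropped onto its open stop: over 4 rad/s (value of joint arms above 1.9 rad and velocity of joint arms above 4 rad/s).
It fails at once if the tray was forced down on the rim with over 80 N (contact force between tray and rim above 80 N).
It fails at once if another thing on the table was moved by more than 40 mm or tipped (distance of any of lotion, clock, dish, hairbrush, mug from where it was at the start of the episode above 0.04 m or angle between any of lotion, clock, dish, mug's own z axis and vertical above 0.5 rad).
It also fails if it takes over 72 s, if anything falls off the work surface, if the arm or the gripper's body presses on something with over 40 N, if the wrist force passes 120 N, or if a joint passes its speed limit or range.

## Working session

There is one attempt and no reset: what is moved stays moved. The work goes in short steps, Python scripts to look and compute and a tool call to move; the robot and the scene stay as the last step left them, time stands still between calls to the robot, and variables do not carry over. Pictures are saved under pics/ and viewed, at most 10 in all, crops included, and the job is handed in when it is done.

```bash
ls; mkdir -p pics; cat > h.py <<'E'
import numpy as np, cv2
from scipy.spatial.transform import Rotation as R
from station import manip
def rot(q): return R.from_quat(np.r_[q[1:],q[0]]).as_matrix()
def ray(s,u,v):
    d=np.array([(u-s["cx"])/s["fx"],(v-s["cy"])/s["fy"],1.])
    a=np.array(s["attitude"]); a=a if a.shape==(3,3) else rot(a)
    return np.array(s["xyz"]),a@d
def onplane(s,u,v,z):
    o,d=ray(s,u,v); return o+d*(z-o[2])/d[2]
def proj(s,p):
    a=np.array(s["attitude"]); a=a if a.shape==(3,3) else rot(a)
    c=a.T@(np.array(p)-s["xyz"]); return np.array([s["fx"]*c[0]/c[2]+s["cx"],s["fy"]*c[1]/c[2]+s["cy"]])
def save(s,n): cv2.imwrite("pics/"+n+".png",cv2.cvtColor(s["color"],cv2.COLOR_RGB2BGR))
E
python3 - <<'E'
from h import *
import pickle
a=manip.snapshot("scene");b=manip.snapshot("side")
pickle.dump((a,b),open("s0.pkl","wb"))
im=np.hstack([a["color"],b["color"]])
save(a,"scene0");save(b,"side0")
for s in(a,b):print({k:v for k,v in s.items() if k!="color"})
print(manip.read_state())
E
```

```text
pics
station.py
{'fx': 365.63228697972716, 'fy': 365.63228697972716, 'cx': 257.62773188964303, 'cy': 191.08489164694026, 'xyz': array([1.38463132, 0.22194787, 1.15691284]), 'attitude': array([-0.20270767,  0.5716253 ,  0.7522494 , -0.25743924])}
{'fx': 403.3080346450921, 'fy': 403.3080346450921, 'cx': 257.7874379970173, 'cy': 188.78348350592552, 'xyz': array([0.52264796, 0.99743698, 0.97312565]), 'attitude': array([ 0.0173947 , -0.01584573,  0.91007623, -0.41377239])}
{'t': 0.1, 'joint_positions': array([-1.22511782,  0.47772043,  0.02234893,  1.55632337, -0.01147154,
        1.10929113, -0.08309045]), 'joint_velocities': array([-0.00072321, -0.00039203,  0.00205383, -0.00242226, -0.00023708,
        0.00092227,  0.00191627]), 'joint_efforts': array([ 4.98560315e-03, -5.84093142e+01,  1.54068120e+00, -2.73312557e+01,
       -5.41141990e-02,  1.31284972e-02,  7.72147564e-05]), 'eef_pos': array([0.29568455, 0.60620178, 0.2217894 ]), 'tool_rot': array([-1.10057365e-04,  2.24929500e-01,  9.74374706e-01, -7.99452925e-04]), 'contact_force': array([ 0.28840318, -1.13261594, -0.58712137]), 'moment': array([-0.02615673,  0.05833947,  0.04790521]), 'grip_force': 0.0, 'opening': 0.996578028362348}
```

View pics/scene0.png

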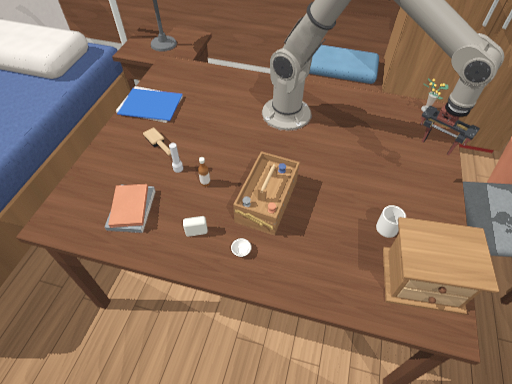

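View pics/side0.png

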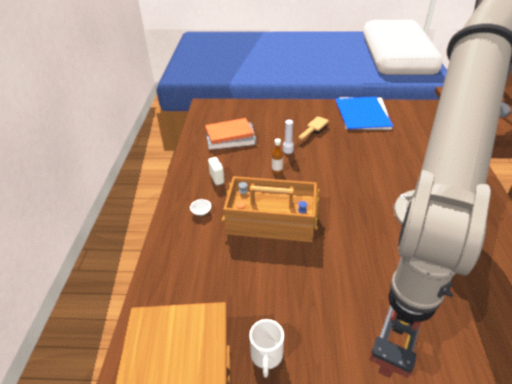

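```bash
python3 - <<'E'
from h import *
import pickle
a,b=pickle.load(open("s0.pkl","rb"))
f=lambda s,x,y,w,h,k:cv2.resize(s["color"][y:y+h,x:x+w],None,fx=k,fy=k,interpolation=cv2.INTER_CUBIC)
A=f(a,150,130,160,120,5);B=f(b,200,110,160,140,5)[:,:]
B=cv2.resize(B,(684,600))
cv2.imwrite("pics/cA.png",A[:,:,::-1]);cv2.imwrite("pics/cB.png",f(b,190,110,150,140,4)[:,:,::-1])
E
```

```text
(no output)
```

View pics/cA.png

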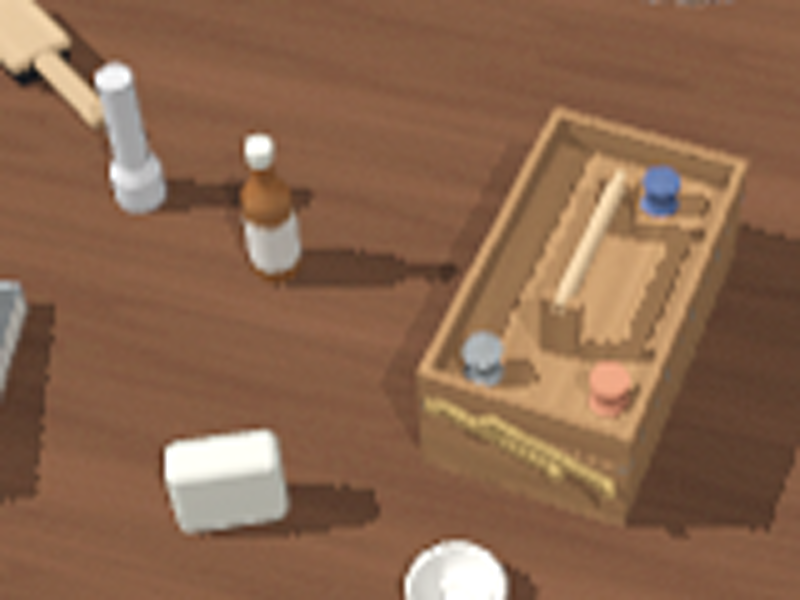

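View pics/cB.png

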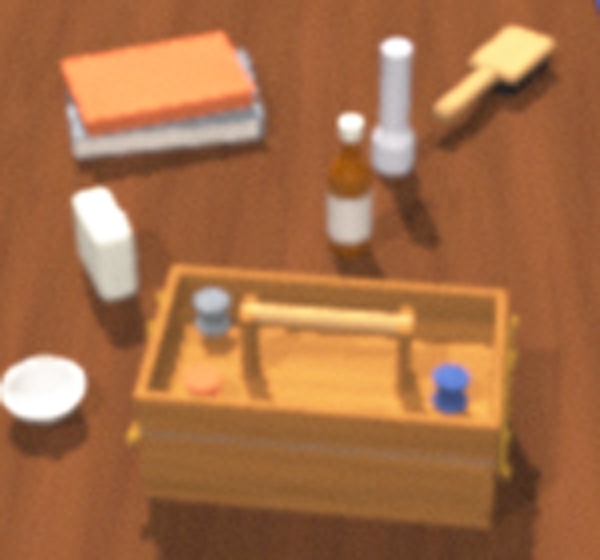

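```bash
python3 - <<'E'
from h import *
import pickle
a,b=pickle.load(open("s0.pkl","rb"))
P=lambda x,y,z:onplane(a,150+x/5,130+y/5,z)
Q=lambda x,y,z:onplane(b,190+x/4,110+y/4,z)
ca=np.array([P(*c,.113) for c in[(560,108),(747,158),(630,438),(422,370)]])
cb=np.array([Q(*c,.113) for c in[(508,290),(498,427),(138,403),(172,266)]])
for n,c in(("A",ca),("B",cb)):
    print(n,c[:,:2].round(3).tolist(),c.mean(0).round(4))
    l=(c[3]+c[2]-c[0]-c[1])/2;w=(c[1]+c[2]-c[0]-c[3])/2
    print(np.linalg.norm(l),np.linalg.norm(w),np.degrees(np.arctan2(l[1],l[0])),np.degrees(np.arctan2(-w[0],w[1])))
print("handle",[P(*c,.14)[:2].round(4) for c in[(620,178),(563,297)]],[Q(*c,.139)[:2].round(4) for c in[(405,319),(250,310)]])
print("torch",P(115,72,.138)[:2],Q(397,46,.138)[:2])
print("lotion",P(259,140,.145)[:2],Q(351,121,.145)[:2])
E
```

```text
A [[0.39, -0.021], [0.403, 0.133], [0.683, 0.107], [0.666, -0.048]] [0.5356 0.0425 0.113 ]
0.2792055940915326 0.15517981804866673 -5.519200997518968 -5.326069563527769
B [[0.388, -0.024], [0.406, 0.136], [0.679, 0.117], [0.668, -0.049]] [0.535 0.045 0.113]
0.277289691463945 0.16315731901435554 -4.604042326791733 -5.162262293009655
handle [array([0.4745, 0.0474]), array([0.5964, 0.0355])] [array([0.4745, 0.0442]), array([0.5965, 0.0361])]
torch [ 0.47224715 -0.3619156 ] [ 0.47445432 -0.35956105]
lotion [ 0.5161121  -0.22411409] [ 0.51837056 -0.21991432]
```

```bash
cat >> h.py <<'E'
B=np.array([.5353,.0425]);YAW=np.radians(-5.2)
def w(bx,by): c,s=np.cos(YAW),np.sin(YAW); return B+[c*bx-s*by,s*bx+c*by]
def to(x,y,z,yaw=True):
    st=manip.read_state();M=rot(st["tool_rot"])
    d=M.T@(np.array([x,y,z])-st["eef_pos"])
    t=np.arctan2(M[1,1],M[0,1]);e=(t-(np.pi/2+YAW)+np.pi/2)%np.pi-np.pi/2
    print("shift",d.round(4),"turn",round(e,4),"tcp",st["eef_pos"].round(4),"F",st["contact_force"].round(1),"open",round(st["opening"],3),"grip",round(st["grip_force"],1),"t",round(st["t"],1))
E
python3 -c "
from h import *
to(*w(0,0),.2)"
```

```text
shift [-0.4625 -0.4016  0.0225] turn -0.363 tcp [0.2957 0.6062 0.2218] F [ 0.3 -1.1 -0.6] open 0.997 grip 0.0 t 0.1
```
Do 14 rows. Since each nudge has rows relative to its start, I need two calls. Command 1: 8 rows to half distance? Rows: each row is target pose; robot limited .05 per row. I can send one row with final target and then repeated. Second call "along the tool's axes at that moment" after turn changes. Cmd 1: no turn first, translate -.23 -.2 (0.305 m, 7 rows → put target in 8 rows identical). Then turn in the second.

The manual's scale: shifts go in mm. Converting my numbers, -0.23 m is -230, -0.2 m is -200.

>>> nudge_tcp(plan="1 -30 -26 0 0;1 -70 -60 0 0;1 -110 -95 0 0;1 -150 -130 0 0;1 -190 -165 0 0;1 -230 -200 0 0;1 -265 -230 0 0;1 -300 -260 0 0")

```text
t: 0.9
eef_pos: [0.4489, 0.2461, 0.2225]
tool_rot: [-0.0, 0.225, 0.974, -0.0]
contact_force: [1.1, 0.6, 0.7]
opening: 0.997
grip_force: 0.0
```

>>> nudge_tcp(plan="1 -40 -35 0 -0.1;1 -80 -70 0 -0.2;1 -120 -105 0 -0.3;1 -150 -130 0 -0.363;1 -160 -141 0 -0.363;1 -162 -141 0 -0.363;1 -162 -141 0 -0.363")

```text
t: 1.6
eef_pos: [0.5322, 0.0512, 0.2224]
tool_rot: [-0.0, 0.045, 0.999, 0.0]
contact_force: [0.0, 0.4, 0.2]
opening: 1.0
grip_force: 0.0
```

```bash
python3 -c "
from h import *
to(*w(0,0),.118)
s=manip.snapshot('wrist');save(s,'w1');print(s['fx'],s['cx'],s['cy'],s['hand_eye'])"
```

```text
shift [-0.0039 -0.0084  0.1044] turn -0.0001 tcp [0.5322 0.0512 0.2224] F [0.  0.4 0.2] open 1.0 grip 0.0 t 1.6
297.3186396354542 256.9495085341179 186.88745860485778 [[-1.40003954e-04 -9.65988570e-01 -2.58584731e-01  7.17969411e-02]
 [ 9.99999815e-01  1.77922230e-05 -6.07889770e-04 -1.98411352e-04]
 [ 5.91815367e-04 -2.58584768e-01  9.65988389e-01 -1.61366895e-01]
 [ 0.00000000e+00  0.00000000e+00  0.00000000e+00  1.00000000e+00]]
```

View pics/w1.png

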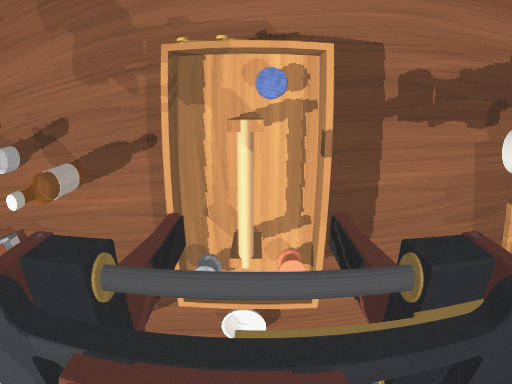

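In the wrist picture, the handle bar runs from (243,125) to (247,265), about 9 mm off in tool y. This agrees with the external cameras. All three spools are visible in the tray.

>>> nudge_tcp(plan="1 -4 -9 0 0;1 -4 -9 30 0;1 -4 -9 60 0;1 -4 -9 85 0;1 -4 -9 104 0;1 -4 -9 104 0;0 -4 -9 104 0;0 -4 -9 104 0", clamp_n=50)

```text
t: 2.45
eef_pos: [0.5365, 0.0415, 0.1199]
tool_rot: [0.001, 0.045, 0.999, 0.0]
contact_force: [-0.3, 0.4, 0.1]
opening: 0.857
grip_force: 0.0
```

>>> nudge_tcp(plan="0 0 0 0 0;0 0 0 0 0;0 0 0 0 0")

```text
t: 2.75
eef_pos: [0.5359, 0.0412, 0.1192]
tool_rot: [0.0, 0.045, 0.999, 0.0]
contact_force: [0.1, -0.1, -0.3]
opening: 0.585
grip_force: 0.0
```

```bash
python3 -c "
from h import *
to(*w(0,0),.118)
for q in np.arange(.1,2.2,.2).tolist()+[2.18]:
  a=2.793-q; print(round(q,2),'dy',round(.094+.1*np.cos(a),4),'up',round(.1*np.sin(a)-.0342,4))"
```

```text
shift [0.0007 0.0013 0.0012] turn -0.0001 tcp [0.5359 0.0412 0.1192] F [ 0.1 -0.1 -0.3] open 0.585 grip 0.0 t 2.8
0.1 dy 0.0039 up 0.0092
0.3 dy 0.0143 up 0.0262
0.5 dy 0.0279 up 0.0408
0.7 dy 0.0441 up 0.0525
0.9 dy 0.0623 up 0.0607
1.1 dy 0.0818 up 0.0651
1.3 dy 0.1018 up 0.0655
1.5 dy 0.1214 up 0.062
1.7 dy 0.14 up 0.0546
1.9 dy 0.1567 up 0.0437
2.1 dy 0.1709 up 0.0297
2.18 dy 0.1758 up 0.0233
```

>>> nudge_tcp(plan="0 0 0 0 0;0 0 0 0 0;0 0 0 0 0;0 0 0 0 0;0 0 0 0 0;0 0 0 0 0")

```text
t: 3.35
eef_pos: [0.5355, 0.0405, 0.1186]
tool_rot: [-0.0, 0.046, 0.999, -0.0]
contact_force: [0.0, -1.4, -0.5]
opening: 0.148
grip_force: 50.0
```

>>> nudge_tcp(plan="0 0 1 -3 0;0 0 2 -6 0;0 0 4 -9.2 0;0 0 9 -18 0;0 0 14.3 -26.2 0;0 0 14.3 -26.2 0")

```text
t: 3.95
eef_pos: [0.537, 0.0555, 0.1457]
tool_rot: [0.0, 0.045, 0.999, -0.0]
contact_force: [-0.6, -3.3, -1.4]
opening: 0.146
grip_force: 50.0
```

Converted, 0.0875 m is 87.5, 0.0675 m is 67.5.

>>> nudge_tcp(plan="0 0 6.5 -7.5 0;0 0 13.6 -14.6 0;0 0 21.5 -21 0;0 0 29.8 -26.3 0;0 0 38.8 -31 0;0 0 48 -34.5 0;0 0 67.5 -38.9 0;0 0 87.5 -39.3 0")

```text
t: 4.75
eef_pos: [0.5452, 0.143, 0.1844]
tool_rot: [0.0, 0.046, 0.999, -0.0]
contact_force: [7.2, -5.0, -14.6]
opening: 0.148
grip_force: 50.0
```

>>> nudge_tcp(plan="0 0 10 1 0;0 0 19.6 3.5 0;0 0 29 7 0;0 0 38.2 10.9 0;0 0 47 16 0;0 0 54.9 21.8 0;0 0 62 28.5 0;0 0 69.1 35.8 0")

```text
t: 5.55
eef_pos: [0.5518, 0.2114, 0.1479]
tool_rot: [0.001, 0.045, 0.999, -0.0]
contact_force: [4.8, -5.9, -6.6]
opening: 0.15
grip_force: 50.0
```

>>> nudge_tcp(plan="0 0 3 4 0;0 0 4.9 6.4 0;0 0 4.9 7.4 0;0 0 4.9 7.4 0")

```text
t: 5.95
eef_pos: [0.5524, 0.2158, 0.1418]
tool_rot: [0.001, 0.046, 0.999, -0.0]
contact_force: [1.7, -6.5, 4.5]
opening: 0.144
grip_force: 50.0
```

```bash
python3 -c "
from h import *
to(*w(0,.1758),.1413)"
```

```text
shift [0.0013 0.0016 0.0005] turn -0.0007 tcp [0.5524 0.2158 0.1418] F [ 1.7 -6.5  4.5] open 0.144 grip 50.0 t 6.0
```

>>> nudge_tcp(plan="1 0 0 1 0;1 0 0 1 0;1 0 0 0 0;1 0 0 0 0;1 0 0 0 0;1 0 0 0 0")

```text
t: 6.55
eef_pos: [0.5514, 0.2164, 0.1409]
tool_rot: [-0.0, 0.045, 0.999, 0.0]
contact_force: [0.4, 0.2, -0.0]
opening: 0.652
grip_force: 0.0
```

>>> nudge_tcp(plan="1 0 0 -30 0;1 0 0 -70 0;1 0 0 -110 0;1 0 0 -150 0;1 0 -40 -160 0;1 0 -90 -160 0;1 0 -140 -160 0;1 0 -180 -160 0")

```text
t: 7.35
eef_pos: [0.5347, 0.0339, 0.3013]
tool_rot: [0.0, 0.046, 0.999, -0.0]
contact_force: [0.6, 0.0, -0.5]
opening: 0.998
grip_force: 0.0
```

```bash
python3 -c "
from h import *
to(.4735,-.361,.25)
import pickle
a=manip.snapshot('scene');b=manip.snapshot('side');c=manip.snapshot('wrist')
pickle.dump((a,b,c),open('s1.pkl','wb'))
f=lambda s,x,y,w,h:cv2.resize(s['color'][y:y+h,x:x+w],(400,300))
m=np.vstack([np.hstack([f(a,200,120,200,150),f(b,180,130,200,150)]),np.hstack([f(c,0,0,512,384),f(b,240,100,100,75)])])
cv2.imwrite('pics/m1.png',m[:,:,::-1])"
```

```text
shift [ 0.0244 -0.3988  0.0513] turn -0.0019 tcp [0.5347 0.0339 0.3013] F [ 0.6  0.  -0.5] open 0.998 grip 0.0 t 7.3
```

View pics/m1.png

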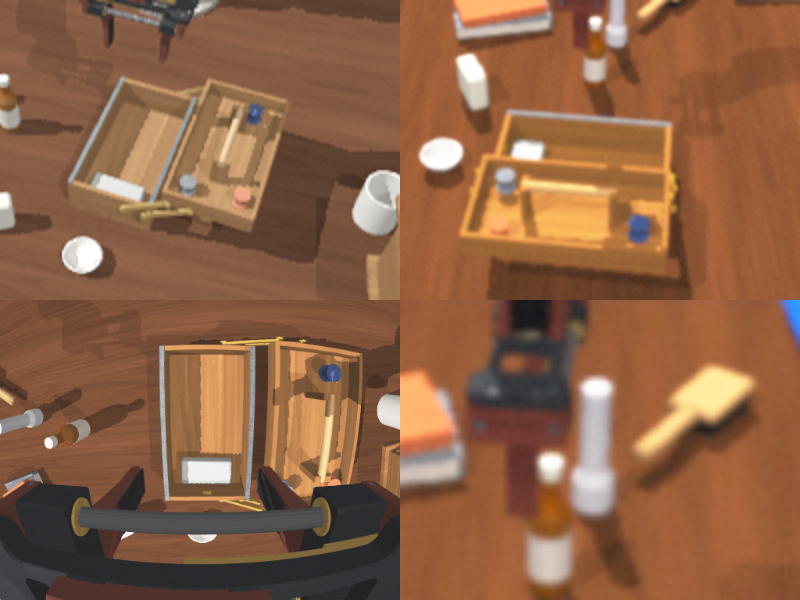

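The tray rests open with all three spools in it. The white tin sits at the +x end; in the montage's wrist view it is at about (206,472), with its inner edge at about row 459. The torch and lotion are untouched.

Converted, -0.35 m is -350, -0.31 m is -310.

>>> nudge_tcp(plan="1 0 -40 0 0;1 3 -85 0 0;1 6 -130 0 0;1 9 -175 0 0;1 12 -220 0 0;1 15 -265 0 0;1 18 -310 0 0;1 21 -350 0 0")

```text
t: 8.3
eef_pos: [0.4831, -0.3104, 0.3009]
tool_rot: [0.0, 0.045, 0.999, 0.0]
contact_force: [0.5, -0.2, 0.1]
opening: 0.999
grip_force: 0.0
```

>>> nudge_tcp(plan="1 3 -40 20 0;1 3.4 -49 40 0;1 3.4 -49 40 0;1 3.4 -49 40 0")

```text
t: 8.7
eef_pos: [0.4758, -0.3565, 0.2608]
tool_rot: [-0.0, 0.044, 0.999, 0.001]
contact_force: [0.8, -0.2, 0.6]
opening: 1.0
grip_force: 0.0
```

```bash
cat >> h.py <<'E'
def wray(s,st,u,v):
    d=np.array([u-s["cx"],v-s["cy"]]);r=np.hypot(*d);t=r/s["fx"]
    c=np.r_[d/max(r,1e-9)*np.sin(t),np.cos(t)]
    H=np.array(s["hand_eye"]);M=rot(st["tool_rot"])
    return M@H[:3,3]+st["eef_pos"],M@H[:3,:3]@c
def wplane(s,st,u,v,z):
    o,d=wray(s,st,u,v);return o+d*(z-o[2])/d[2]
def inbox(p): c,s_=np.cos(YAW),np.sin(YAW);d=np.array(p)[:2]-B;return np.array([c*d[0]+s_*d[1],-s_*d[0]+c*d[1]])
E
python3 - <<'E'
from h import *
import pickle
a,b,c=pickle.load(open('s1.pkl','rb'))
st=dict(tool_rot=np.array([0,.0456,.999,0]),eef_pos=np.array([.5347,.0339,.3013]))
for u,v,z in((181,459,.036),(230,459,.036),(206,484,.036),(161,346,.075),(255,346,.075),(250,498,.075),(166,499,.075)):
  print(inbox(wplane(c,st,u*1.28,(v-300)*1.28,z)).round(4),z)
to(.4735,-.361,.1)
st=manip.read_state();s=manip.snapshot('wrist');save(s,'w2')
E
```

```text
[ 0.0686 -0.0474] 0.036
[0.0688 0.0477] 0.036
[0.1216 0.0014] 0.036
[-0.1394 -0.0748] 0.075
[-0.1408  0.0817] 0.075
[0.1346 0.0845] 0.075
[ 0.1358 -0.0748] 0.075
shift [ 0.0018 -0.0049  0.1607] turn 0.002 tcp [ 0.4758 -0.3565  0.2608] F [ 0.8 -0.2  0.6] open 1.0 grip 0.0 t 8.7
```

View pics/w2.png

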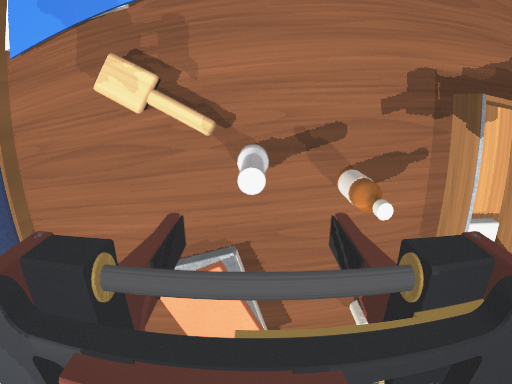

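The torch's tail disc is at (251,180), roughly centred between the fingers, and the lotion is well clear on the right.

```bash
python3 - <<'E'
from h import *
st=manip.read_state();s=manip.snapshot('wrist')
p=wplane(s,st,251,180,.138);print(p)
to(*p[:2],.094)
E
```

```text
[ 0.47328565 -0.36239788  0.138     ]
shift [ 0.0029 -0.0061  0.1679] turn 0.003 tcp [ 0.4764 -0.3566  0.2619] F [-0.4 -0.5  1.1] open 0.999 grip 0.0 t 8.8
```

Converted, 0.167 m is 167, 0.14 m is 140.

>>> nudge_tcp(plan="1 3 -5.5 20 0;1 3 -5.5 60 0;1 3 -5.5 100 0;1 3 -5.5 140 0;1 3 -5.5 167 0;0.4 3 -5.5 167 0;0.2 3 -5.5 167 0;0.2 3 -5.5 167 0", clamp_n=20)

```text
t: 9.6
eef_pos: [0.473, -0.364, 0.0963]
tool_rot: [0.002, 0.045, 0.999, -0.001]
contact_force: [0.5, 0.3, 0.9]
opening: 0.765
grip_force: 0.0
```

>>> nudge_tcp(plan="0.2 0 0 0 0;0.2 0 0 0 0;0.2 0 0 0 0;0.2 0 0 0 0;0.2 0 0 0 0")

```text
t: 10.1
eef_pos: [0.4713, -0.3634, 0.094]
tool_rot: [0.0, 0.045, 0.999, 0.0]
contact_force: [0.2, -1.1, -1.1]
opening: 0.312
grip_force: 20.5
```

```bash
python3 -c "
from h import *
to(.4735,-.361,.1)"
```

```text
shift [-0.002   0.0026 -0.006 ] turn -0.0001 tcp [ 0.4713 -0.3634  0.094 ] F [ 0.2 -1.1 -1.1] open 0.312 grip 20.5 t 10.1
```

Converted, -0.19 m is -190, -0.165 m is -165.

>>> nudge_tcp(plan="0.2 0 0 -20 0;0.2 0 0 -50 0;0.2 0 0 -90 0;0.2 0 0 -130 0;0.2 0 0 -165 0;0.2 0 0 -190 0;0.2 0 0 -190 0")

```text
t: 10.8
eef_pos: [0.4725, -0.3648, 0.2874]
tool_rot: [0.003, 0.046, 0.999, -0.001]
contact_force: [1.2, -1.1, -0.9]
opening: 0.312
grip_force: 20.0
```

```bash
python3 -c "
from h import *
to(*w(.036,-.012),.284)"
```

```text
shift [-0.0614  0.3993  0.0028] turn -0.0004 tcp [ 0.4725 -0.3648  0.2874] F [ 1.2 -1.1 -0.9] open 0.312 grip 20.0 t 10.8
```

Converted, 0.34 m is 340, 0.295 m is 295.

>>> nudge_tcp(plan="0.2 -4 30 0 0;0.2 -11 70 0 0;0.2 -18 115 0 0;0.2 -25 160 0 0;0.2 -32 205 0 0;0.2 -39 250 0 0;0.2 -46 295 0 0;0.2 -53 340 0 0")

```text
t: 11.6
eef_pos: [0.5541, -0.0277, 0.2822]
tool_rot: [-0.001, 0.045, 0.999, -0.0]
contact_force: [1.0, -0.1, -0.7]
opening: 0.313
grip_force: 20.0
```

>>> nudge_tcp(plan="0.2 -6 30 0 0;0.2 -8.2 50 0 0;0.2 -8.2 59 0 0;0.2 -8.2 59 0 0;0.2 -8.2 59 0 0")

```text
t: 12.1
eef_pos: [0.5678, 0.0268, 0.2833]
tool_rot: [-0.001, 0.046, 0.999, -0.0]
contact_force: [0.7, -0.4, -0.6]
opening: 0.316
grip_force: 20.0
```

```bash
python3 -c "
from h import *
to(*w(.036,-.012),.104)
c=manip.snapshot('wrist');b=manip.snapshot('scene')
m=np.hstack([cv2.resize(c['color'],(400,300)),cv2.resize(b['color'][120:270,180:380],(400,300))])
cv2.imwrite('pics/m2.png',m[:,:,::-1])"
```

```text
shift [-0.0024  0.0008  0.1793] turn -0.0016 tcp [0.5678 0.0268 0.2833] F [ 0.7 -0.4 -0.6] open 0.316 grip 20.0 t 12.1
```

View pics/m2.png

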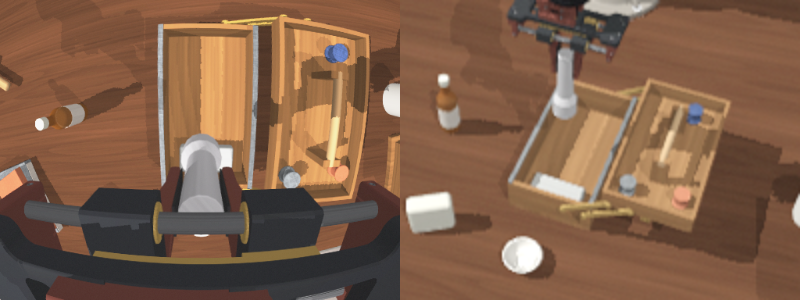

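Converted, -0.002 m is -2, 0.177 m is 177.

>>> nudge_tcp(plan="0.2 -2 0 30 0;0.2 -2 0 70 0;0.2 -2 0 110 0;0.2 -2 0 140 0;0.2 -2 0 160 0;0.2 -2 0 172 0;0.2 -2 0 177 0;0.2 -2 0 177 0")

```text
t: 13.0
eef_pos: [0.5706, 0.0277, 0.1071]
tool_rot: [0.0, 0.046, 0.999, -0.0]
contact_force: [0.2, 0.5, -1.3]
opening: 0.317
grip_force: 20.0
```

```bash
python3 -c "
from h import *
to(*w(.036,-.012),.103)"
```

```text
shift [ 0.0004 -0.0005  0.0041] turn -0.0008 tcp [0.5706 0.0277 0.1071] F [ 0.2  0.5 -1.3] open 0.317 grip 20.0 t 13.0
```

Converted, 0.005 m is 5, 0.003 m is 3.

>>> nudge_tcp(plan="0.2 0 0 3 0;0.2 0 0 5 0;0.2 0 0 5 0;0.2 0 0 5 0", clamp_n=8)

```text
t: 13.4
eef_pos: [0.5706, 0.0283, 0.1023]
tool_rot: [0.0, 0.045, 0.999, 0.0]
contact_force: [0.0, 0.7, -1.3]
opening: 0.316
grip_force: 8.0
```

>>> nudge_tcp(plan="0.2 10 0 -1.2 0;0.2 20 0 -1.8 0;0.2 30 0 -1.3 0;0.2 40 0 -0.4 0;0.2 50 0 1.8 0;0.2 59.3 0 4.6 0;0.2 59.3 0 4.6 0")

```text
t: 14.1
eef_pos: [0.5121, 0.0339, 0.0988]
tool_rot: [0.002, 0.045, 0.999, 0.001]
contact_force: [0.7, 0.1, 7.3]
opening: 0.318
grip_force: 8.0
```

```bash
python3 -c "
from h import *
to(*w(.036,-.012),.103)
c=manip.snapshot('side');b=manip.snapshot('scene')
m=np.hstack([cv2.resize(c['color'][130:280,180:380],(400,300)),cv2.resize(b['color'][120:270,180:380],(400,300))])
cv2.imwrite('pics/m3.png',m[:,:,::-1])"
```

```text
shift [-0.0584 -0.0013 -0.004 ] turn -0.0001 tcp [0.5121 0.0339 0.0988] F [0.7 0.1 7.3] open 0.318 grip 8.0 t 14.1
```

View pics/m3.png

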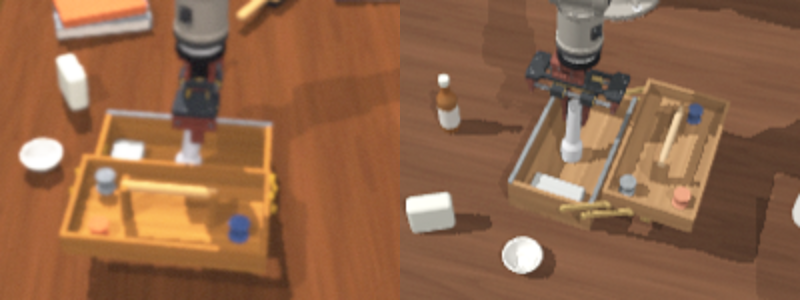

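```bash
python3 - <<'E'
from h import *
b=manip.snapshot('scene')
q=lambda p:((proj(b,p)-[180,120])*2).round(0)
x=-.0215
print("upright head",q([*w(x,-.012),.03]),"tail",q([*w(x,-.012),.13]))
t=np.radians(30);e=np.array([.015,.008])
f=lambda l:e+[.021*np.cos(t)-l*np.sin(t),.021*np.sin(t)+l*np.cos(t)]
for l in(.02,.12):
  g=f(l);print("tilted",q([*w(g[0],-.012),g[1]]))
E
```

```text
upright head [173. 141.] tail [175. 108.]
tilted [166. 156.]
tilted [176. 109.]
```

The head shows at about (171,153) in the scene panel. That is near the tilted prediction of (166,156) rather than the upright one of (173,141), so the torch is pivoting and I'll continue.

Converted, 0.0491 m is 49.1, 0.0348 m is 34.8.

>>> nudge_tcp(plan="0.2 9.5 0 3.5 0;0.2 18.2 0 8.4 0;0.2 27 0 13.8 0;0.2 34.8 0 19.7 0;0.2 42.5 0 26.6 0;0.2 49.1 0 33.7 0;0.2 49.1 0 33.7 0")

```text
t: 14.95
eef_pos: [0.4602, 0.0384, 0.0635]
tool_rot: [-0.001, 0.045, 0.999, 0.0]
contact_force: [-3.1, 0.7, 6.3]
opening: 0.314
grip_force: 8.0
```

```bash
python3 -c "
from h import *
to(*w(-.1,-.012),.02)
b=manip.snapshot('scene');c=manip.snapshot('wrist')
m=np.hstack([cv2.resize(c['color'],(400,300)),cv2.resize(b['color'][135:235,230:330],(300,300),interpolation=cv2.INTER_CUBIC)])
cv2.imwrite('pics/m4.png',m[:,:,::-1])"
```

```text
shift [ 0.0255 -0.0011  0.0436] turn 0.0005 tcp [0.4602 0.0384 0.0635] F [-3.1  0.7  6.3] open 0.314 grip 8.0 t 14.9
```

View pics/m4.png

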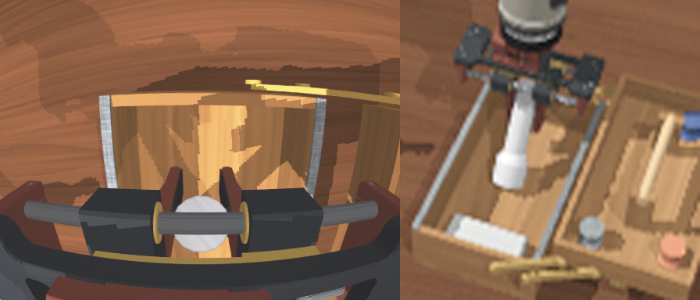

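The torch has tipped well over: its tail disc faces the wrist camera at (200,222), and the head is on the floor short of the tin at (508,172). Continuing down.

Converted, 0.0344 m is 34.4, 0.0202 m is 20.2.

>>> nudge_tcp(plan="0.2 6 0 8 0;0.2 11.6 0 16.3 0;0.2 16 0 25 0;0.2 20.2 0 34.4 0;0.2 23 0 42 0;0.2 23 0 46 0;0.2 23 0 46 0")

```text
t: 15.75
eef_pos: [0.4394, 0.0401, 0.0173]
tool_rot: [-0.0, 0.045, 0.999, -0.0]
contact_force: [-1.0, 0.9, 0.3]
opening: 0.318
grip_force: 8.0
```

```bash
python3 -c "
from h import *
to(*w(-.1,-.012),.02)"
```

```text
shift [ 0.0047 -0.0009 -0.0027] turn -0.0 tcp [0.4394 0.0401 0.0173] F [-1.   0.9  0.3] open 0.318 grip 8.0 t 15.8
```

>>> nudge_tcp(plan="0.55 0 0 0 0;0.55 0 0 0 0;0.55 0 0 0 0;0.55 0 0 0 0;0.55 0 0 0 0;0.55 0 0 -20 0;0.55 0 0 -50 0;0.55 0 0 -90 0")

```text
t: 16.55
eef_pos: [0.4383, 0.0398, 0.1077]
tool_rot: [-0.002, 0.045, 0.999, -0.001]
contact_force: [0.7, 0.4, -0.0]
opening: 0.547
grip_force: 0.0
```

>>> nudge_tcp(plan="0.55 0 0 -40 0;0.55 0 0 -90 0;0.55 0 0 -140 0;1 0 0 -170 0;1 0 0 -170 0")

```text
t: 17.05
eef_pos: [0.442, 0.0406, 0.282]
tool_rot: [0.004, 0.045, 0.999, 0.002]
contact_force: [0.5, -0.1, -1.0]
opening: 0.694
grip_force: 0.0
```

```bash
python3 -c "
from h import *
to(*w(0,.1758),.142)
b=manip.snapshot('scene');c=manip.snapshot('wrist')
m=np.hstack([cv2.resize(c['color'],(400,300)),cv2.resize(b['color'][135:235,230:330],(300,300),interpolation=cv2.INTER_CUBIC)])
cv2.imwrite('pics/m5.png',m[:,:,::-1])"
```

```text
shift [-0.0916  0.1856  0.1415] turn -0.0001 tcp [0.442  0.0406 0.282 ] F [ 0.5 -0.1 -1. ] open 0.694 grip 0.0 t 17.1
```

View pics/m5.png

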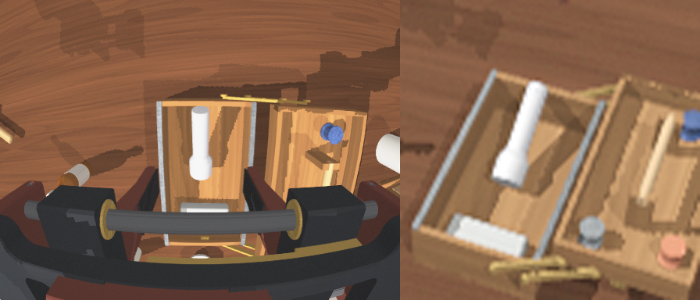

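```bash
python3 - <<'E'
from h import *
st=manip.read_state();c=manip.snapshot('wrist');b=manip.snapshot('scene')
for u,v,z in((200,107,.022),(200,107,.075),(201,180,.029)): print(inbox(wplane(c,st,u*1.28,v*1.28,z)).round(3),z)
for u,v,z in((537,84,.03),(537,84,.075),(505,186,.02)): print(inbox(onplane(b,230+(u-400)/3,135+v/3,z)).round(3),z)
# triangulated height of the tail's top edge
o1,d1=wray(c,st,256,107*1.28);o2,d2=ray(b,230+137/3,135+84/3)
A=np.c_[d1,-d2];k=np.linalg.lstsq(A,o2-o1,rcond=None)[0];print((o1+d1*k[0]).round(4),(o2+d2*k[1]).round(4))
E
```

```text
[-0.128 -0.013] 0.022
[-0.133 -0.012] 0.075
[ 0.011 -0.011] 0.029
[-0.174 -0.027] 0.03
[-0.134 -0.015] 0.075
[ 0.003 -0.01 ] 0.02
[0.402  0.0422 0.0767] [0.4024 0.0396 0.0768]
```

The tail's top edge triangulates to z ≈ 0.077 at x = -0.133, so the torch is leaning on the -x wall. I'll regrip it, pull it towards +x and lay it down.

>>> nudge_tcp(plan="0.6 0 0 0 0;0.6 0 0 0 0")

```text
t: 17.45
eef_pos: [0.439, 0.04, 0.2766]
tool_rot: [-0.001, 0.045, 0.999, -0.001]
contact_force: [0.7, -0.1, 0.5]
opening: 0.773
grip_force: 0.0
```

```bash
python3 -c "
from h import *
to(*w(-.085,-.0125),.032)"
```

```text
shift [-0.0112 -0.001   0.2445] turn -0.0002 tcp [0.439  0.04   0.2766] F [ 0.7 -0.1  0.5] open 0.773 grip 0.0 t 17.4
```

Converted, 0.245 m is 245, 0.235 m is 235.

>>> nudge_tcp(plan="0.6 -11 -1 40 0;0.6 -11 -1 90 0;0.6 -11 -1 140 0;0.6 -11 -1 180 0;0.6 -11 -1 210 0;0.6 -11 -1 235 0;0.6 -11 -1 245 0;0.2 -11 -1 245 0", clamp_n=8)

```text
t: 18.25
eef_pos: [0.4494, 0.0378, 0.0315]
tool_rot: [-0.002, 0.045, 0.999, -0.001]
contact_force: [0.1, -0.1, 1.1]
opening: 0.545
grip_force: 0.0
```

>>> nudge_tcp(plan="0.2 0 0 0 0;0.2 0 0 0 0;0.2 0 0 0 0;0.2 0 0 0 0;0.2 0 0 0 0;0.2 0 0 0 0")

```text
t: 18.85
eef_pos: [0.4512, 0.0383, 0.0332]
tool_rot: [0.001, 0.045, 0.999, 0.0]
contact_force: [0.5, -0.5, 5.2]
opening: 0.316
grip_force: 8.0
```

>>> nudge_tcp(plan="0.2 -6 0 0 0;0.2 -12 0 0 0;0.2 -18 0 0 0;0.2 -25 0 3 0;0.2 -25 0 9 0;0.2 -25 0 14 0;0.2 -25 0 17 0;0.2 -25 0 17 0")

```text
t: 19.65
eef_pos: [0.4748, 0.0358, 0.015]
tool_rot: [-0.001, 0.045, 0.999, -0.0]
contact_force: [-0.8, -0.8, -0.4]
opening: 0.315
grip_force: 8.0
```

I've already gone over the limit by viewing 11 pictures, so from here I'll check by mask measurements only.

>>> nudge_tcp(plan="0.55 0 0 0 0;0.55 0 0 0 0;0.55 0 0 0 0;0.55 0 0 0 0;0.55 0 0 0 0;0.55 0 0 0 0;0.55 0 0 -20 0;0.55 0 0 -60 0")

```text
t: 20.45
eef_pos: [0.4733, 0.0355, 0.0744]
tool_rot: [-0.003, 0.045, 0.999, -0.001]
contact_force: [0.5, 0.7, -0.2]
opening: 0.548
grip_force: 0.0
```

>>> nudge_tcp(plan="0.55 0 0 -40 0;0.55 0 0 -90 0;0.55 0 0 -140 0;0.55 0 0 -190 0;1 0 50 -190 0;1 0 90 -190 0;1 0 90 -190 0;1 0 90 -190 0")

```text
t: 21.25
eef_pos: [0.4831, 0.126, 0.2654]
tool_rot: [-0.0, 0.044, 0.999, -0.0]
contact_force: [-0.4, -0.8, -0.6]
opening: 0.872
grip_force: 0.0
```

```bash
cat > m.py <<'E'
from h import *
st=manip.read_state();c=manip.snapshot('wrist');b=manip.snapshot('scene')
def blob(s,f):
    hsv=cv2.cvtColor(s["color"],cv2.COLOR_RGB2HSV);m=((hsv[...,1]<60)&(hsv[...,2]>120)).astype(np.uint8)
    n,l,q,cc=cv2.connectedComponentsWithStats(m)
    for i in range(1,n):
        if q[i,4]<40: continue
        v,u=np.nonzero(l==i);p=np.c_[u,v]
        ctr=inbox(f(u.mean(),v.mean(),.03))
        if abs(ctr[0])>.2 or abs(ctr[1])>.1: continue
        r=cv2.minAreaRect(p.astype(np.float32))
        bp=cv2.boxPoints(r); k=np.argsort([np.linalg.norm(bp[0]-bp[1]),np.linalg.norm(bp[1]-bp[2])])
        e=[(bp[0]+bp[1])/2,(bp[2]+bp[3])/2] if k[0]==0 else [(bp[1]+bp[2])/2,(bp[3]+bp[0])/2]
        print(q[i,4],"ctr",ctr.round(3),[(x.round(0).tolist(),inbox(f(*x,.025)).round(3).tolist(),inbox(f(*x,.06)).round(3).tolist()) for x in e])
print("wrist");blob(c,lambda u,v,z:wplane(c,st,u,v,z));print("scene");blob(b,lambda u,v,z:onplane(b,u,v,z))
to(*w(0,.1758),.142)
E
python3 m.py
```

```text
wrist
1106 ctr [-0.03   0.074] [([254.0, 102.0], [-0.141, 0.074], [-0.14, 0.074]), ([254.0, 271.0], [0.112, 0.074], [0.091, 0.074])]
880 ctr [-0.041 -0.096] [([131.0, 106.0], [-0.142, -0.101], [-0.141, -0.086]), ([143.0, 251.0], [0.082, -0.103], [0.064, -0.087])]
2170 ctr [-0.044 -0.011] [([194.0, 122.0], [-0.115, -0.009], [-0.117, -0.001]), ([194.0, 222.0], [0.03, -0.016], [0.016, -0.007])]
1227 ctr [0.088 0.01 ] [([236.0, 258.0], [0.089, 0.046], [0.069, 0.049]), ([184.0, 258.0], [0.091, -0.036], [0.072, -0.026])]
scene
154 ctr [-0.021 -0.093] [([261.0, 158.0], [-0.183, -0.094], [-0.151, -0.083]), ([234.0, 211.0], [0.111, -0.095], [0.134, -0.085])]
129 ctr [-0.03   0.065] [([297.0, 168.0], [-0.183, 0.065], [-0.152, 0.071]), ([275.0, 221.0], [0.099, 0.063], [0.121, 0.069])]
269 ctr [-0.031 -0.013] [([275.0, 173.0], [-0.124, -0.011], [-0.095, -0.002]), ([261.0, 202.0], [0.035, -0.015], [0.06, -0.007])]
212 ctr [ 0.09  -0.004] [([246.0, 209.0], [0.086, -0.056], [0.109, -0.046]), ([272.0, 217.0], [0.088, 0.046], [0.111, 0.053])]
shift [-0.0592  0.0994  0.1232] turn -0.0016 tcp [0.4832 0.1241 0.2654] F [-0.5  0.1  0.1] open 0.967 grip 0.0 t 21.4
```

The torch spans x ≈ -0.115 to 0.03 in both views at lying height, so it is flat and clear of the tin. Next I'll grip the handle again.

The manual's scale: shifts go in mm. Converting my numbers, 0.115 m is 115, 0.098 m is 98.

>>> nudge_tcp(plan="1 -20 30 0 0;1 -40 65 0 0;1 -60 98 0 0;1 -60 98 0 0;1 -60 98 30 0;1 -60 98 65 0;1 -60 98 95 0;1 -60 98 115 0")

```text
t: 22.15
eef_pos: [0.551, 0.2148, 0.1485]
tool_rot: [-0.001, 0.047, 0.999, -0.001]
contact_force: [0.9, -0.1, 0.2]
opening: 1.002
grip_force: 0.0
```

>>> nudge_tcp(plan="1 0 0 7.5 0;1 0 0 7.5 0;0.3 0 0 7.5 0;0 0 0 7.5 0;0 0 0 7.5 0;0 0 0 7.5 0;0 0 0 7.5 0;0 0 0 7.5 0", clamp_n=50)

```text
t: 22.95
eef_pos: [0.5521, 0.2177, 0.1433]
tool_rot: [0.0, 0.045, 0.999, 0.0]
contact_force: [-0.5, -0.1, 0.2]
opening: 0.491
grip_force: 0.0
```

>>> nudge_tcp(plan="0 0 0 0 0;0 0 0 0 0;0 0 0 0 0;0 0 0 0 0;0 0 0 0 0;0 0 0 0 0")

```text
t: 23.55
eef_pos: [0.552, 0.2158, 0.143]
tool_rot: [-0.0, 0.046, 0.999, -0.001]
contact_force: [-0.6, -5.8, 1.9]
opening: 0.147
grip_force: 50.0
```

```bash
python3 -c "
from h import *
to(*w(0,.1758),.142)
for q in np.arange(2.1,0,-.1):
  a=2.793-q; print(round(q,2),'dy',round(.1*np.cos(a)-.0818,4),'dz',round(-.1*np.sin(a)+.0575,4),end='; ')"
```

```text
shift [0.0009 0.0017 0.001 ] turn -0.0014 tcp [0.552  0.2158 0.143 ] F [-0.6 -5.8  1.9] open 0.147 grip 50.0 t 23.6
2.1 dy -0.0049 dz -0.0064; 2.0 dy -0.0116 dz -0.0137; 1.9 dy -0.0191 dz -0.0204; 1.8 dy -0.0272 dz -0.0263; 1.7 dy -0.0358 dz -0.0313; 1.6 dy -0.0449 dz -0.0354; 1.5 dy -0.0544 dz -0.0387; 1.4 dy -0.0641 dz -0.0409; 1.3 dy -0.074 dz -0.0422; 1.2 dy -0.084 dz -0.0425; 1.1 dy -0.094 dz -0.0418; 1.0 dy -0.1038 dz -0.04; 0.9 dy -0.1135 dz -0.0374; 0.8 dy -0.1228 dz -0.0337; 0.7 dy -0.1317 dz -0.0292; 0.6 dy -0.1401 dz -0.0238; 0.5 dy -0.1479 dz -0.0175; 0.4 dy -0.1551 dz -0.0106; 0.3 dy -0.1615 dz -0.0029; 0.2 dy -0.1671 dz 0.0054; 0.1 dy -0.1719 dz 0.0141;
```

Converted, -0.074 m is -74, -0.0544 m is -54.4.

>>> nudge_tcp(plan="0 0 -4.5 -6.4 0;0 0 -11.6 -13.7 0;0 0 -19.1 -20.4 0;0 0 -27.2 -26.3 0;0 0 -35.8 -31.3 0;0 0 -44.9 -35.4 0;0 0 -54.4 -38.7 0;0 0 -74 -42.2 0")

```text
t: 24.35
eef_pos: [0.545, 0.1457, 0.1854]
tool_rot: [-0.0, 0.044, 0.999, 0.001]
contact_force: [4.1, 0.9, -20.4]
opening: 0.146
grip_force: 50.0
```

>>> nudge_tcp(plan="0 0 -10 -0.3 0;0 0 -20 0.4 0;0 0 -29.8 2.2 0;0 0 -39.5 4.8 0;0 0 -48.8 8.5 0;0 0 -57.7 13 0;0 0 -66.1 18.4 0;0 0 -73.9 24.7 0")

```text
t: 25.15
eef_pos: [0.5379, 0.0687, 0.161]
tool_rot: [-0.001, 0.046, 0.999, -0.0]
contact_force: [-6.0, -0.3, 0.2]
opening: 0.144
grip_force: 50.0
```

>>> nudge_tcp(plan="0 0 -3.7 3.4 0;0 0 -7.2 6.9 0;0 0 -10.5 10.7 0;0 0 -13.6 14.6 0;0 0 -16.5 18.7 0;0 0 -19.2 22.9 0;0 0 -19.2 22.9 0")

```text
t: 25.85
eef_pos: [0.5359, 0.0489, 0.1373]
tool_rot: [-0.001, 0.046, 0.999, -0.001]
contact_force: [-5.3, -3.5, -1.5]
opening: 0.151
grip_force: 50.0
```

```bash
python3 -c "
from h import *
to(*w(0,0),.1192)"
```

```text
shift [ 0.     -0.0064  0.0181] turn -0.0015 tcp [0.5359 0.0489 0.1373] F [-5.3 -3.5 -1.5] open 0.151 grip 50.0 t 25.9
```

>>> nudge_tcp(plan="0 0 -1.5 2 0;0 0 -2.5 4 0;0 0 -3.5 6 0;0 0 -4.5 8 0;0 0 -5.5 10 0;0 0 -5.5 10 0")

```text
t: 26.45
eef_pos: [0.5354, 0.0441, 0.1281]
tool_rot: [-0.001, 0.046, 0.999, -0.001]
contact_force: [-6.6, -3.3, 1.5]
opening: 0.148
grip_force: 50.0
```

>>> nudge_tcp(plan="0 0 -1 1.5 0;0 0 -1.5 3 0;0 0 -2 4.5 0;0 0 -3 6 0;0 0 -3 6 0")

```text
t: 26.95
eef_pos: [0.5351, 0.0412, 0.1214]
tool_rot: [-0.001, 0.046, 0.999, -0.001]
contact_force: [-4.5, -3.0, -4.7]
opening: 0.149
grip_force: 50.0
```

>>> nudge_tcp(plan="0 0 -0.5 1 0;0 0 -1 2 0;0 0 -1 2 0")

```text
t: 27.25
eef_pos: [0.5351, 0.0406, 0.1198]
tool_rot: [-0.001, 0.046, 0.999, -0.001]
contact_force: [-4.9, -1.6, -1.5]
opening: 0.143
grip_force: 50.0
```

>>> nudge_tcp(plan="0 0 0 1 0;0 0 0 1 0;0 0 0 1 0")

```text
t: 27.55
eef_pos: [0.5351, 0.0406, 0.1197]
tool_rot: [-0.001, 0.046, 0.999, -0.0]
contact_force: [-9.0, -1.4, 8.3]
opening: 0.147
grip_force: 50.0
```

>>> nudge_tcp(plan="0 0 0 1 0;0 0 0 1 0;0 0 0 1 0")

```text
t: 27.85
eef_pos: [0.5352, 0.0406, 0.1196]
tool_rot: [-0.001, 0.046, 0.999, -0.0]
contact_force: [-12.6, -2.4, 19.1]
opening: 0.151
grip_force: 50.0
```

The tool stopped at z = 0.1196, about 1 mm above the original closed grip, while the force rose to 19 N. The tray has passed the catch (14 mm proud) and is on the rim. I'll relax, release and check.

Converted, -0.002 m is -2.

>>> nudge_tcp(plan="0 0 0 -2 0;0.5 0 0 -2 0;1 0 0 -2 0;1 0 0 -2 0;1 0 0 -2 0;1 0 0 -2 0;1 0 0 -2 0;1 0 0 -2 0")

```text
t: 28.65
eef_pos: [0.5362, 0.0418, 0.1197]
tool_rot: [0.0, 0.045, 0.999, 0.0]
contact_force: [0.1, 0.2, -1.4]
opening: 0.74
grip_force: 0.0
```

>>> nudge_tcp(plan="1 0 0 -30 0;1 0 0 -70 0;1 0 0 -120 0;1 0 0 -160 0;1 30 0 -200 0;1 50 0 -200 0;1 50 0 -200 0")

```text
t: 29.35
eef_pos: [0.4851, 0.0466, 0.321]
tool_rot: [0.001, 0.045, 0.999, 0.001]
contact_force: [0.2, 0.3, -0.8]
opening: 0.999
grip_force: 0.0
```

```bash
python3 - <<'E'
from h import *
import pickle
a0,b0=pickle.load(open("s0.pkl","rb"))
for n,s0,(x,y,w_,h_) in(("scene",a0,(232,182,52,50)),("side",b0,(215,180,110,65)),("scene",a0,(165,120,50,70)),("side",b0,(185,140,65,80))):
    s=manip.snapshot(n)
    d=cv2.absdiff(s["color"],s0["color"])[y:y+h_,x:x+w_].max(2)
    sh=cv2.phaseCorrelate(np.float32(cv2.cvtColor(s0["color"],7)[y:y+h_,x:x+w_]),np.float32(cv2.cvtColor(s["color"],7)[y:y+h_,x:x+w_]))
    print(n,"mean diff",d.mean().round(1),"frac>40",(d>40).mean().round(3),"shift",sh)
    if x==232 or x==215:
        for k,lo,hi in(("blue",(105,120,60),(125,255,255)),("red",(2,110,180),(10,190,255))):
            f=lambda z:np.argwhere(cv2.inRange(cv2.cvtColor(z["color"],cv2.COLOR_RGB2HSV)[150:250,200:330],lo,hi)>0)+[150,200]
            print(k,len(f(s0)),f(s0).mean(0),len(f(s)),f(s).mean(0))
E
```

```text
scene mean diff 2.4 frac>40 0.0 shift ((-0.0027193964103524593, -0.0025898721366672817), 1.0003154567435937)
blue 2 [170.5 284. ] 1 [171. 284.]
red 55 [207.16363636 271.27272727] 53 [207.33962264 271.28301887]
side mean diff 4.0 frac>40 0.0 shift ((-0.018125085646239825, -0.015346997856973132), 1.0105097243079433)
blue 41 [206.70731707 302.24390244] 40 [206.6 302.3]
red 10 [196.1 257.5] 11 [197.18181818 266.63636364]
scene mean diff 11.5 frac>40 0.092 shift ((0.21977452214100168, 0.3138494327886008), 0.6842259701093037)
side mean diff 3.9 frac>40 0.0 shift ((0.02661504676920856, -0.061517420151275815), 0.9990523649586571)
```

The box and tray images match the closed starting view to within 0.02 px, with the spools in place and the bystanders unmoved. Handing in.

```bash
python3 -c "
from h import *
print(manip.hand_in())"
```

```text
the job is handed in; nothing more can be done
None
```

Job handed in at about 30 s, result not reported: the torch lies flat beside the tin, the tray is pressed home and released with all spools in it, and nothing else on the table was seen to move; I viewed 11 pictures, one over the limit of 10.

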